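# Find the hidden notch in a chisel case and press its catch

## Task

The chisel case on the bench is opened by a catch at the bottom of a notch hidden somewhere in the top of its front rail. Starting at the end of the rail on the robot's left, sweep a fingertip along the top of the rail until you find the notch, then press the catch inside it fully down so that the lid pops up, and take the hand away. Do not pinch, lift or pry anything: leave the lid to rise by itself and leave the other things on the bench where they are.

Things in the scene. Friction and masses are not known exactly. Their poses are not given: they have to be found in the camera images.
- chest: Flat wooden chisel case fixed to the bench, 180 mm (x) by 336 mm (y) by 60 mm high, z up. Origin: centre of its underside. Its -x side, with the pale front rail (x = -90 to -60 mm in its frame), faces the robot; +y is the robot's left. Behind the rail is an open channel 20 mm wide (floor 30 mm above the bench), then the box part with the lid (x = -40 to 90 mm).
- rail_left (a point): Mid-width point on the rail's flat top, 60 mm above the bench, at the rail's end on the robot's left (+y). The rail is 30 mm wide, 336 mm long: six flush blocks of 56 mm. The first two blocks from this end are always plain; one of the other four has the notch in its middle, cut right across the rail, 42 mm long along it. Which one is not told: it must be felt or seen.
- rail_right (a point): The same point at the rail's other end, on the robot's right, 336 mm from rail_left.
- rail0: The plain wooden end block of the rail on the robot's left, 30 x 56 x 30 mm (its y along the rail), fixed. Origin at the centre of its underside, 30 mm above the bench.
- rail1: The second block from that end, next to it: plain and of the same size. Origin at the centre of its underside.
- catch (a joint): How far the catch in the notch is pressed down, m: 0 up, 0.010 fully down. A block of the rail's wood, 26 mm wide, 40 mm long, filling the notch's length; its flat top is 8 mm below the rail's top when up, 18 mm when fully down. It takes about 5 N of friction plus 1.5 to 3 N from the lid and stays where it is left.
- lid: Thin wooden lid, 130 x 336 x 6 mm, about 0.12 kg, hinged along the case's far (+x) side. Origin mid-length on the hinge, 54 mm above the bench; z is its normal, vertical when shut; its top is then level with the rail's. Linked to the catch: it rises 0.025 rad per mm of press, to 0.25 rad (front edge 32 mm up). The robot may not push or pull it.
- mallet: Bystander: wooden mallet lying flat, handle along its x, 230 mm long, head 60 x 100 x 60 mm. Origin on the bench under the handle. Leave alone.
- spool: Bystander: dark turned wooden foot, standing, 64 mm in diameter, 70 mm high, origin at the centre of its underside. Leave alone.
- glue: Bystander: white bottle, 50 mm in diameter, 130 mm high, origin at the centre of its underside. Leave alone.

How it is judged:
On the way, in this order (a step that is already met when the one before it is completed fails the run):
1. a finger touches the end block of the rail on the robot's left (contact force between the fingers and rail0 above 0.3 N), for 0.05 s.
2. then, on its way along, it touches the plain second block and no longer the end block (contact force between the fingers and rail1 above 0.3 N and contact force between the fingers and rail0 below 0.1 N), for 0.05 s.
3. a finger presses the catch in the notch down by at least 8 of its 10 mm (value of joint catch above 0.008 m and contact force between the fingers and anything else above 0.3 N), for 0.05 s.
At the end, for the whole second after the job is handed in: The catch is down by at least 8 mm of its 10 mm and stays there, the lid stands open by at least 0.19 rad at rest, and the bystanders are within 20 mm of where they were (value of joint catch above 0.008 m and angle between lid's own z axis and vertical above 0.19 rad and linear speed of lid below 0.02 m/s and distance of each of mallet, spool, glue from where it was at the start of the episode below 0.02 m); the robot touches nothing.
It fails at once if the robot pushes, pries or lifts the lid itself (more than 3 N) (contact force between any of the fingers, the arm and lid above 3 N).
It fails at once if a bystander is moved by more than 20 mm, or lifted (distance of any of mallet, spool, glue from where it was at the start of the episode above 0.02 m).
It also fails if it takes over 70 s, if anything falls off the work surface, if the arm or the gripper's body presses on something with over 40 N, if the wrist force passes 120 N, or if a joint passes its speed limit or range.

## Robot

A 6-joint arm with a two-finger parallel gripper is mounted at the origin on the work surface. World frame = base frame: x ahead of the robot, y to its left, z up, the work surface at z = 0. Lengths are in m, angles in rad, forces in N, time in s.
With the tool pointing down it reaches from about 0.375 to 0.9 m from the base axis. Payload 3.1 kg.
Tool frame: the origin (TCP) lies on the centre line of the jaws, within the pads' length; the fingertips stand 8 mm ahead of it and the grasp point (between the pads) lies 11 mm behind it; z points along the fingers, y is the line along which they close (so a half turn about z gives the same grasp; the last joint's range is limited). The gripper opens to 85 mm and grips with 20 to 120 N. Pads are 22 mm wide; open, the fingers measure 114 mm over their backs; the gripper's body (76 mm by 85 mm) begins 54 mm behind the grasp point. The pads swing forward as they close: fully open they stand 13 mm farther back than shut.
Start: joints at [-1.446, 0.527, 1.433, -0, 1.181, -0.178], TCP at [0.187, -0.596, 0.239] pointing down, gripper open.
Joint ranges: [-3.08, 3.08], [-0.75, 2.2], [0.22, 2.44], [-1.43, 4.57], [0, 2.65], [-2.85, 2.85]. Speed limits (rad/s): [2.79, 2.79, 3.14, 3.14, 3.14, 3.14].

## Interface

Orientations are given as a unit quaternion [x, y, z, w].
In Python, from station import * gives the robot as it stands.
- The arm moves only by the tool play_rows, never from a script. Its argument "rows" is a list of rows, each a list of 3 entries, a list of its own where there are three numbers: the turn, a rotation vector about the tool's x, y, z in degrees, then the shift along the tool's x, y, z in mm, then the closure, from 0 (fully open) to 1 (shut). In form: [[[ax, ay, az], [dx, dy, dz], jaw], ...]. A call has 1 to 12 rows; each row shifts and turns the commanded pose from where the row before left it, along the tool's axes as they then stand; what a row does not reach is not made up. A row lasts 1/12 s, in which the tool goes at most 41.7 mm and 7.16 degrees, less where a joint would pass 70% of its speed; a pose out of reach is approached as far as the arm can. A call with a gripper value outside its range is refused whole. The fingers move at their own pace and stop on an object; "grip_force" is the grip in N (left out, the last holds). Time passes only in rows, so rows that do not move let the fingers close. It gives the time, the measured TCP pose, the force, the opening and the grip force at its end, in the units of the state.
- sense(): the state, without advancing time (a new reading comes with each control period).
- snapshot(name): name is "scene" or "top"; returns (picture, depth): 480x640x3 uint8, red, green, blue; 480x640 float32, m along the optical axis (not along the pixel's ray), 0 where there is no reading.
- get_calibration(name): a dict with "vfov" (degrees; the focal length in pixels is half the picture's height over the tangent of half this angle, whatever the lens; pixels are square), "cx", "cy" (the principal point, pixels), "k1" (the pictures are not rectified: a ray, as slopes to the right and down, at radius r is drawn at 1 + k1 r^2 times it, then the intrinsics apply), "xyz" and "attitude" of the camera in the world. Camera axes: x right, y down, z forward; pixel columns grow to the right and rows downward; lengths in m; the calibration is good to about 2 mm. A picture is of the moment at which its call begins. get_calibration takes no time and is no camera call.
- sign_off(): hands the job in; it is judged then, once.
The state is a dict: "t": time; "q": joint angles; "qd": joint speeds; "tau": joint torques, N m; "tcp_pos": TCP position; "tool_rot": TCP orientation; "force": force on the tool from outside, world axes, zero at the start; "ft_torque": the same for the moment, N m; "finger_gap": opening from 0.0 (shut) to 1.0 (fully open); "gripper_force": force on a finger pad.
Only numpy, scipy, OpenCV 4.12 (cv2) and the standard library are available. Lean on these libraries where they do the work, as an engineer would, in place of code of your own. Each camera call takes 0.05 s, during which the arm holds its last target. There are 200 camera calls.

## Working session

There is one attempt and no reset: what is moved stays moved. The work goes in short steps, Python scripts to look and compute and a tool call to move; the robot and the scene stay as the last step left them, time stands still between calls to the robot, and variables do not carry over. Pictures are saved under pics/ and viewed, at most 10 in all, crops included, and the job is handed in when it is done.

Besides the shell and the picture viewer there is one more tool, called after "Call:" as a command line: name --argument value ..., lists and objects as JSON in quotes. play_rows: Moves the arm, as the interface text tells. Its arguments: {"type":"object","properties":{"rows":{"type":"array","items":{"type":"array"}},"grip_force":{"type":"number"}},"required":["rows"]}

```bash
mkdir -p pics; cat > h.py <<'E'
from station import *
import numpy as np, cv2
from scipy.spatial.transform import Rotation as R
def cloud(name,d):
    c=get_calibration(name); h,w=d.shape; f=h/2/np.tan(np.radians(c['vfov'])/2)
    K=np.array([[f,0,c['cx']],[0,f,c['cy']],[0,0,1.]])
    u,v=np.meshgrid(np.arange(w),np.arange(h))
    p=cv2.undistortPoints(np.stack([u,v],-1).reshape(-1,1,2).astype(np.float64),K,np.array([c['k1'],0,0,0.])).reshape(h,w,2)
    P=np.dstack([p*d[...,None],d])
    a=np.array(c['attitude']); M=R.from_quat(a).as_matrix() if a.size==4 else a.reshape(3,3)
    return P@M.T+np.array(c['xyz'])
E
python3 - <<'E'
from h import *
for n in('top','scene'):
    im,d=snapshot(n); cv2.imwrite(f'pics/{n}0.png',im[...,::-1]); P=cloud(n,d); np.save(n+'0.npy',P); print(get_calibration(n))
    m=(d>0)&(abs(P[...,2]-.06)<.004); print(n,m.sum(),np.median(P[d>0],0))
    if n=='top':
        cv2.imwrite('pics/topmask.png',(m*255).astype(np.uint8))
s=sense();print(s['tcp_pos'],s['tool_rot'],s['force'],s['finger_gap'])
E
```

```text
{'vfov': 46.5809874502138, 'cx': 318.32038223808365, 'cy': 241.12592260519833, 'k1': -0.1464452238646762, 'xyz': array([0.44333465, 0.05549669, 1.04064435]), 'attitude': array([ 0.71362111, -0.69397198,  0.07588785, -0.05821377])}
top 16223 [ 0.64278508  0.02797905 -0.00164964]
{'vfov': 52.61492111657089, 'cx': 315.73021163590585, 'cy': 235.63376477253283, 'k1': -0.11414171496897035, 'xyz': array([ 0.94575243, -0.41928614,  0.72312516]), 'attitude': array([ 0.88669934,  0.29469025, -0.10419909, -0.34068238])}
scene 15705 [0.59358944 0.13096811 0.00060159]
[ 0.18690359 -0.59574668  0.23841905] [ 9.88484087e-01  1.51321653e-01  2.88652529e-05 -9.82775609e-04] [-0.68556843  0.05249056 -0.02697901] 1.0004074220783665
```

View pics/top0.png

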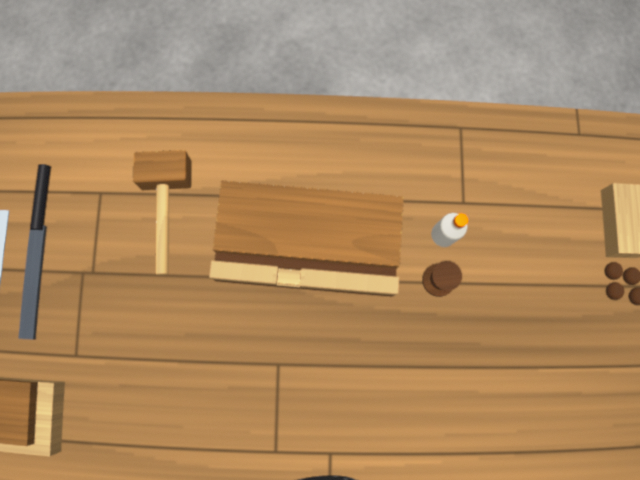

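View pics/scene0.png

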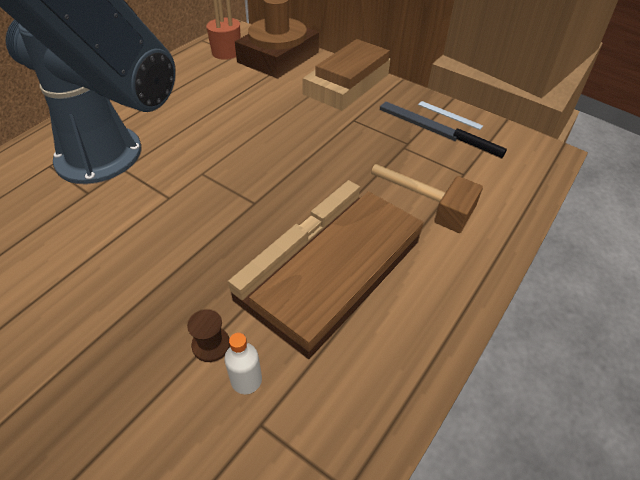

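The top view shows the rail running from about (210,270) at the left end to (399,285) at the right. The notch is near (289,277), about 42% along, so it is in the third block. The spool at (443,278) and glue bottle at (452,228) are past the right end, and the mallet (162,210) is to the left.

```bash
python3 - <<'E'
from h import *
for n in('top','scene'):
    im=cv2.imread(f'pics/{n}0.png').astype(int); P=np.load(n+'0.npy')
    ok=(abs(P[...,2]-.06)<.006)&(np.abs(P[...,1])<.4)&(P[...,0]<.75)&(P[...,0]>.3)
    pale=ok&(im[...,0]>105)&(im[...,2]>170)
    k,lab,st,_=cv2.connectedComponentsWithStats(pale.astype(np.uint8)); idx=[i for i in range(1,k) if st[i,4]>150]; print(st[idx])
    q=P[np.isin(lab,idx)]
    r=cv2.minAreaRect((q[:,:2]*1000).astype(np.float32)); print(n,r,cv2.boxPoints(r).round(1).tolist(),np.median(q[:,2]))
    c=cv2.boxPoints(r); i=np.argsort(c[:,1]); L=c[i[2:]].mean(0); Rr=c[i[:2]].mean(0); u=(Rr-L)/np.linalg.norm(Rr-L); print('left',L,'right',Rr,'yaw',np.degrees(np.arctan2(u[0],-u[1])))
    a=P.reshape(-1,3); s=(a[:,:2]*1000-L)@u; w=(a[:,:2]*1000-L)@np.array([-u[1],u[0]])
    m=(abs(w)<8)&(a[:,2]>.03)
    print([(b,int(1000*np.median(a[m&(abs(s-b)<4),2])*10)/10) for b in range(4,336,8) if (m&(abs(s-b)<4)).sum()>3])
E
```

```text
[[ 210  261   68   22 1090]
 [ 300  269   99   25 1594]]
top ((566.852783203125, 56.94673156738281), (336.2689208984375, 29.594161987304688), 86.74446868896484) [[542.5, -110.0999984741211], [572.0999755859375, -111.80000305175781], [591.2000122070312, 224.0], [561.5999755859375, 225.6999969482422]] 0.05855755383180111
left [576.401   224.80986] right [ 557.30457 -110.9164 ] yaw -3.2555315
[(4, 59.1), (12, 58.9), (20, 58.6), (28, 59.4), (36, 58.6), (44, 58.6), (52, 58.3), (60, 58.9), (68, 59.3), (76, 58.9), (84, 58.5), (92, 58.8), (100, 58.9), (108, 58.1), (116, 58.2), (124, 50.4), (132, 50.2), (140, 50.2), (148, 50.6), (156, 51.1), (164, 57.5), (172, 58.8), (180, 59.1), (188, 58.6), (196, 58.4), (204, 58.3), (212, 58.7), (220, 58.2), (228, 58.5), (236, 58.3), (244, 58.0), (252, 58.9), (260, 58.6), (268, 58.5), (276, 58.2), (284, 58.0), (292, 57.8), (300, 58.6), (308, 58.5), (316, 57.9), (324, 58.1), (332, 58.6)]
[[ 312  180   47   38  606]
 [ 229  224   79   66 1257]]
scene ((569.1793212890625, 57.390419006347656), (335.55731201171875, 32.410423278808594), 86.78389739990234) [[543.5999755859375, -109.19999694824219], [575.9000244140625, -111.0], [594.7999877929688, 224.0], [562.4000244140625, 225.8000030517578]] 0.060870182704324316
left [578.59204 224.90482] right [ 559.7666   -110.123985] yaw -3.2160969
[(4, 61.3), (12, 60.9), (20, 61.3), (28, 61.1), (36, 60.7), (44, 61.0), (52, 61.2), (60, 61.2), (68, 60.8), (76, 60.7), (84, 60.7), (92, 61.4), (100, 60.5), (108, 60.9), (116, 59.7), (124, 52.8), (132, 53.0), (140, 52.2), (148, 53.2), (156, 52.9), (164, 60.4), (172, 61.1), (180, 60.7), (188, 61.1), (196, 60.7), (204, 60.9), (212, 60.8), (220, 60.9), (228, 60.6), (236, 60.6), (244, 60.7), (252, 60.1), (260, 60.7), (268, 60.9), (276, 60.4), (284, 60.7), (292, 60.3), (300, 60.3), (308, 60.6), (316, 61.1), (324, 60.5), (332, 55.9)]
```

Call:
play_rows --rows '[[[0,0,6.9],[0,0,0],1],[[0,0,6.9],[0,0,0],1],[[0,0,6.8],[0,0,0],1],[[0,0,0],[14,-34,0],1],[[0,0,0],[14,-34,0],1],[[0,0,0],[14,-34,0],1],[[0,0,0],[14,-34,0],1],[[0,0,0],[14,-34,0],1],[[0,0,0],[14,-34,0],1],[[0,0,0],[14,-34,0],1],[[0,0,0],[14,-34,0],1],[[0,0,0],[14,-34,0],1]]' --grip_force 40

```text
t: 1.1
tcp_pos: [0.3301, -0.296, 0.2391]
tool_rot: [1.0, -0.028, -0.0, -0.0]
force: [1.4, -0.2, -0.6]
finger_gap: 0.002
gripper_force: 0.0
```

Call:
play_rows --rows '[[[0,0,0],[14,-34,0],1],[[0,0,0],[14,-34,0],1],[[0,0,0],[14,-34,0],1],[[0,0,0],[14,-34,0],1],[[0,0,0],[14,-34,0],1],[[0,0,0],[14,-34,0],1],[[0,0,0],[14,-34,0],1],[[0,0,0],[14,-34,0],1],[[0,0,0],[14,-34,0],1],[[0,0,0],[14,-34,0],1],[[0,0,0],[14,-34,0],1],[[0,0,0],[14,-34,0],1]]'

```text
t: 2.1
tcp_pos: [0.5205, 0.1021, 0.239]
tool_rot: [1.0, -0.028, -0.0, 0.0]
force: [0.9, -0.1, 0.6]
finger_gap: 0.002
gripper_force: 0.0
```

Call:
play_rows --rows '[[[0,0,0],[14,-34,0],1],[[0,0,0],[0,0,0],1],[[0,0,0],[0,0,0],1]]'

```text
t: 2.35
tcp_pos: [0.5362, 0.135, 0.2387]
tool_rot: [1.0, -0.026, -0.0, 0.0]
force: [-0.6, -0.9, 0.5]
finger_gap: -0.001
gripper_force: 0.0
```

```bash
cat > st.py <<'E'
from h import *
s=sense(); p=np.array(s['tcp_pos'])*1000; M=R.from_quat(s['tool_rot']).as_matrix()
L=np.array([577.5,224.9]);u=np.array([558.5,-110.5])-L;u/=np.linalg.norm(u)
print('t',s['t'],'tcp',p.round(1),'along',((p[:2]-L)@u).round(1),'across(+x)',((p[:2]-L)@[-u[1],u[0]]).round(1),'tipz',(p+8*M[:,2])[2].round(1))
print('axes err deg: y-vs-rail',np.degrees(np.arcsin(np.cross(u,M[:2,1]))).round(2),'z',M[:,2].round(4),'F',np.round(s['force'],2),'gap',s['finger_gap'])
E
python3 -W ignore st.py
```

```text
t 2.35 tcp [536.2 135.  238.7] along 92.0 across(+x) -36.1 tipz 230.7
axes err deg: y-vs-rail 0.27 z [-7.e-04 -2.e-04 -1.e+00] F [-0.56 -0.86  0.52] gap -0.000890381326294309
```

Call:
play_rows --rows '[[[0,0,0.3],[12,-24,0],1],[[0,0,0],[12,-24,0],1],[[0,0,0],[11,-24,0],1],[[0,0,0],[0,0,30],1],[[0,0,0],[0,0,30],1],[[0,0,0],[0,0,30],1],[[0,0,0],[0,0,30],1],[[0,0,0],[0,0,20],1],[[0,0,0],[0,0,15],1],[[0,0,0],[0,0,0],1],[[0,0,0],[0,0,0],1]]'

```text
t: 3.27
tcp_pos: [0.5744, 0.2017, 0.0836]
tool_rot: [1.0, -0.031, -0.001, 0.0]
force: [0.1, -0.2, 1.1]
finger_gap: 0.001
gripper_force: 0.0
```

```bash
python3 -W ignore st.py; python3 - <<'E'
from h import *
im,d=snapshot('scene'); cv2.imwrite('pics/s1.png',cv2.resize(im[120:340,180:480,::-1],None,fx=2.5,fy=2.5))
E
```

```text
t 3.2667 tcp [574.4 201.7  83.6] along 23.3 across(+x) -1.7 tipz 75.6
axes err deg: y-vs-rail -0.34 z [-3.e-03 -7.e-04 -1.e+00] F [ 0.07 -0.23  1.1 ] gap 0.0006482284627374569
```

View pics/s1.png

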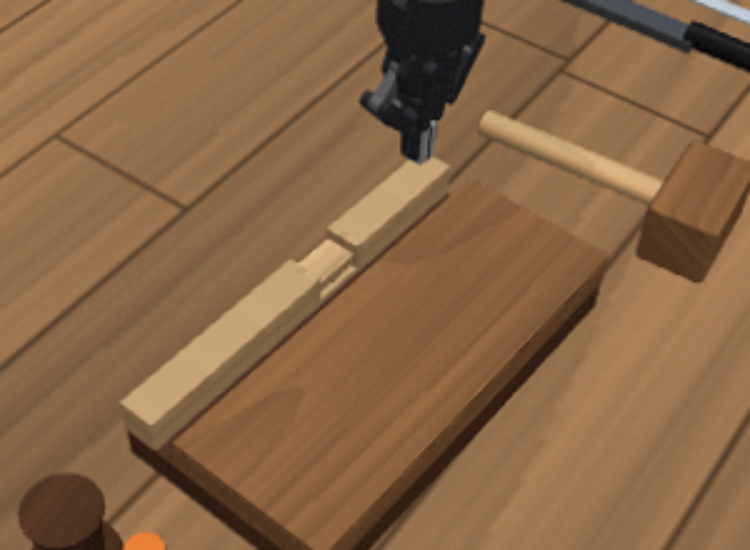

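The crop shows the closed fingertip at about (420,155), just above the left end of the rail, with the notch at (330,262). Next I feel downward for the rail top.

Call:
play_rows --rows '[[[0,0,0],[0,-2,10],1],[[0,0,0],[0,0,2],1],[[0,0,0],[0,0,1],1],[[0,0,0],[0,0,1],1],[[0,0,0],[0,0,0],1],[[0,0,0],[0,0,0],1]]'

```text
t: 3.82
tcp_pos: [0.5756, 0.2052, 0.0706]
tool_rot: [1.0, -0.03, 0.0, -0.0]
force: [0.0, -0.4, 0.4]
finger_gap: 0.003
gripper_force: 0.0
```

```bash
python3 -W ignore st.py
```

```text
t 3.8167 tcp [575.6 205.2  70.6] along 19.7 across(+x) -0.7 tipz 62.6
axes err deg: y-vs-rail -0.24 z [ 5.e-04  1.e-04 -1.e+00] F [ 0.04 -0.39  0.37] gap 0.0027765492684002266
```

Call:
play_rows --rows '[[[0,0,0],[0,0,1],1],[[0,0,0],[0,0,1],1],[[0,0,0],[0,0,0],1],[[0,0,0],[0,0,0],1]]'

```text
t: 4.15
tcp_pos: [0.5755, 0.2051, 0.0682]
tool_rot: [1.0, -0.03, -0.0, 0.0]
force: [0.2, 0.6, 0.5]
finger_gap: 0.001
gripper_force: 0.0
```

Call:
play_rows --rows '[[[0,0,0],[0,0,0.5],1],[[0,0,0],[0,0,0.5],1],[[0,0,0],[0,0,0],1]]'

```text
t: 4.4
tcp_pos: [0.5755, 0.2052, 0.0681]
tool_rot: [1.0, -0.03, 0.0, -0.0]
force: [-1.1, 0.5, 5.1]
finger_gap: -0.0
gripper_force: 2.5
```

Contact at 5 N with the tip at z ≈ 60 mm, so I sweep right.

Call:
play_rows --rows '[[[0,0,0],[0,0,0],1],[[0,0,0],[0,6,0],1],[[0,0,0],[0,6,0],1],[[0,0,0],[0,6,0],1],[[0,0,0],[0,6,0],1],[[0,0,0],[0,6,0],1]]'

```text
t: 4.9
tcp_pos: [0.5748, 0.1752, 0.0681]
tool_rot: [1.0, -0.031, 0.001, -0.001]
force: [0.3, 3.1, 5.6]
finger_gap: 0.001
gripper_force: 2.8
```

Call:
play_rows --rows '[[[0,0,0],[0,6,0],1],[[0,0,0],[0,6,0],1],[[0,0,0],[0,6,0],1],[[0,0,0],[0,6,0],1],[[0,0,0],[0,6,0],1],[[0,0,0],[0,4,0],1],[[0,0,0],[0,0,0],1]]'

```text
t: 5.48
tcp_pos: [0.5726, 0.1404, 0.0681]
tool_rot: [1.0, -0.031, 0.001, -0.0]
force: [0.4, 0.5, 5.4]
finger_gap: 0.003
gripper_force: 3.0
```

```bash
python3 -W ignore st.py
```

```text
t 5.4833 tcp [572.6 140.4  68.1] along 84.7 across(+x) -0.1 tipz 60.1
axes err deg: y-vs-rail -0.33 z [ 2.4e-03  5.0e-04 -1.0e+00] F [0.37 0.52 5.37] gap 0.0025403675270066406
```

On the second block at 5.4 N. Continuing to the notch, where the force should drop.

Call:
play_rows --rows '[[[0,0,0],[0,6,0],1],[[0,0,0],[0,6,0],1],[[0,0,0],[0,6,0],1],[[0,0,0],[0,6,0],1],[[0,0,0],[0,6,0],1],[[0,0,0],[0,6,0],1]]'

```text
t: 5.98
tcp_pos: [0.5703, 0.1053, 0.0681]
tool_rot: [1.0, -0.031, 0.001, -0.001]
force: [0.6, 3.2, 5.6]
finger_gap: -0.002
gripper_force: 2.8
```

Call:
play_rows --rows '[[[0,0,0],[-1,6,0],1],[[0,0,0],[0,6,0],1],[[0,0,0],[0,4,0],1],[[0,0,0],[0,3,0],1],[[0,0,0],[0,0,0],1],[[0,0,0],[0,0,0],1]]'

```text
t: 6.48
tcp_pos: [0.567, 0.086, 0.067]
tool_rot: [1.0, -0.031, -0.0, 0.0]
force: [0.2, 1.0, 0.2]
finger_gap: -0.001
gripper_force: 0.0
```

```bash
python3 -W ignore st.py
```

```text
t 6.4833 tcp [567.  86.  67.] along 139.2 across(+x) -2.7 tipz 59.0
axes err deg: y-vs-rail -0.28 z [-8.e-04 -0.e+00 -1.e+00] F [0.15 1.04 0.24] gap -0.000529656413223755
```

The force vanished and the tip fell 1.1 mm, so it is in the notch at 139 mm along. Pressing down now.

Call:
play_rows --rows '[[[0,0,0],[1,0.5,3],1],[[0,0,0],[0,0,2],1],[[0,0,0],[0,0,1],1],[[0,0,0],[0,0,1],1],[[0,0,0],[0,0,1],1],[[0,0,0],[0,0,1],1],[[0,0,0],[0,0,0],1],[[0,0,0],[0,0,0],1]]'

```text
t: 7.15
tcp_pos: [0.5681, 0.0861, 0.0589]
tool_rot: [1.0, -0.03, -0.0, -0.0]
force: [-1.8, 0.8, 5.4]
finger_gap: 0.001
gripper_force: 2.7
```

```bash
python3 -W ignore st.py
```

```text
t 7.15 tcp [568.1  86.1  58.9] along 139.1 across(+x) -1.6 tipz 50.9
axes err deg: y-vs-rail -0.23 z [-1.e-04  0.e+00 -1.e+00] F [-1.77  0.83  5.37] gap 0.0005839964388491195
```

Call:
play_rows --rows '[[[0,0,0],[0,0,1],1],[[0,0,0],[0,0,1],1],[[0,0,0],[0,0,1],1],[[0,0,0],[0,0,1],1],[[0,0,0],[0,0,1],1],[[0,0,0],[0,0,1],1],[[0,0,0],[0,0,1],1],[[0,0,0],[0,0,1],1],[[0,0,0],[0,0,1],1],[[0,0,0],[0,0,0],1],[[0,0,0],[0,0,0],1]]'

```text
t: 8.07
tcp_pos: [0.5681, 0.0861, 0.0501]
tool_rot: [1.0, -0.03, -0.0, -0.0]
force: [-1.8, 0.7, 7.2]
finger_gap: -0.003
gripper_force: 3.3
```

```bash
python3 -W ignore st.py
```

```text
t 8.0667 tcp [568.1  86.1  50.1] along 139.2 across(+x) -1.6 tipz 42.1
axes err deg: y-vs-rail -0.24 z [-0.e+00  1.e-04 -1.e+00] F [-1.77  0.68  7.2 ] gap -0.0029711387866748888
```

Call:
play_rows --rows '[[[0,0,0],[0,0,0.6],1],[[0,0,0],[0,0,0.6],1],[[0,0,0],[0,0,0.6],1],[[0,0,0],[0,0,0],1],[[0,0,0],[0,0,0],1]]'

```text
t: 8.48
tcp_pos: [0.5681, 0.0861, 0.0499]
tool_rot: [1.0, -0.03, 0.0, 0.0]
force: [-3.4, 0.2, 16.9]
finger_gap: -0.001
gripper_force: 8.8
```

```bash
python3 -W ignore st.py
```

```text
t 8.4833 tcp [568.1  86.1  49.9] along 139.1 across(+x) -1.5 tipz 41.9
axes err deg: y-vs-rail -0.22 z [ 4.e-04 -1.e-04 -1.e+00] F [-3.36  0.24 16.88] gap -0.0006914968394989307
```

It has bottomed: the force rose to 17 N with no further travel. Retreating straight up, slowly at first, then toward the robot.

Call:
play_rows --rows '[[[0,0,0],[0,0,-2],1],[[0,0,0],[0,0,-5],1],[[0,0,0],[0,0,-10],1],[[0,0,0],[0,0,-20],1],[[0,0,0],[0,0,-30],1],[[0,0,0],[0,0,-30],1],[[0,0,0],[-20,0,-20],1],[[0,0,0],[-25,0,0],1],[[0,0,0],[-25,0,0],1],[[0,0,0],[-25,0,0],1],[[0,0,0],[0,0,0],1],[[0,0,0],[0,0,0],1]]'

```text
t: 9.48
tcp_pos: [0.4722, 0.0919, 0.165]
tool_rot: [1.0, -0.03, -0.0, 0.0]
force: [0.4, 0.1, 0.7]
finger_gap: 0.001
gripper_force: 0.0
```

```bash
python3 -W ignore st.py; python3 - <<'E'
from h import *
im,d=snapshot('scene'); cv2.imwrite('pics/s2.png',im[...,::-1])
P=cloud('scene',d).reshape(-1,3)*1000
L=np.array([577.5,224.9]);u=np.array([558.5,-110.5])-L;u/=np.linalg.norm(u)
s=(P[:,:2]-L)@u; w=(P[:,:2]-L)@np.array([-u[1],u[0]])
print('catch z',np.median(P[(abs(s-140)<10)&(abs(w)<8)&(P[:,2]<70),2]))
m=(abs(s-168)<140)&(w>45)&(w<150)&(P[:,2]>50)&(P[:,2]<110)
k=np.polyfit(w[m],P[m,2],1); print('lid angle',np.arctan(k[0]),'edge z',np.polyval(k,37))
E
```

```text
t 9.4833 tcp [472.2  91.9 165. ] along 138.8 across(+x) -97.6 tipz 157.0
axes err deg: y-vs-rail -0.23 z [-4.e-04  0.e+00 -1.e+00] F [0.38 0.05 0.74] gap 0.001417393515859158
catch z 42.87236818736495
lid angle -0.25069586065406335 edge z 94.15727628107982
```

View pics/s2.png

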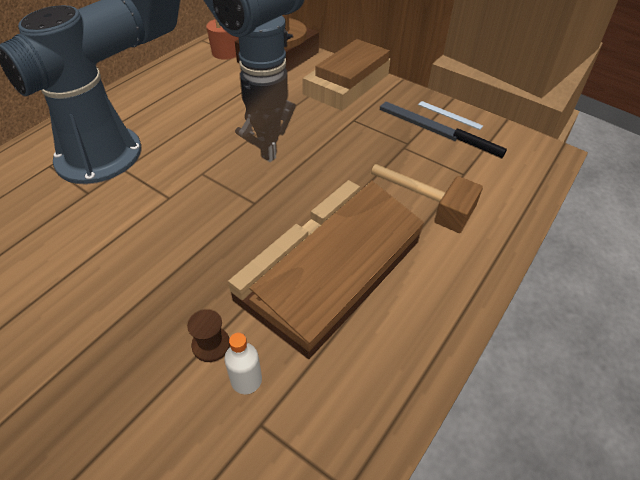

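The lid stands open at 0.25 rad, with its front edge raised around (330,225). The hand is clear at (268,155), and the spool, glue and mallet have not moved.

```bash
python3 -c "
from station import *
print(sign_off())"
```

```text
the job is handed in; nothing more can be done
None
```

I swept the rail from its left end, found the notch in the third block and pressed the catch fully down; the lid rose by itself to 0.25 rad, the hand is clear, nothing else on the bench moved, and the job is handed in (no verdict was returned).

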